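# Unlock the stone-ball dish and present it a quarter turn round

## Robot

A 6-joint arm with a two-finger parallel gripper is mounted at the origin on a cart in front of the work surface, level with it; the furniture and walls round the work are solid. World frame = base frame: x ahead of the robot, y to its left, z up, the work surface at z = 0. Lengths are in m, angles in rad, forces in N, time in s.
With the tool pointing down it reaches from about 0.35 to 0.975 m from the base axis. Payload 4.9 kg.
Tool frame: the origin (TCP) lies at the very end of the fingers, on their centre line; the grasp point (between the pads) lies 19 mm behind it; z points along the fingers, y is the line along which they close (so a half turn about z gives the same grasp; the last joint's range is limited). The gripper opens to 85 mm and grips with 20 to 120 N. Pads are 22 mm wide; open, the fingers measure 114 mm over their backs; the gripper's body (76 mm by 85 mm) begins 54 mm behind the grasp point. The pads swing forward as they close: fully open they stand 13 mm farther back than shut.
Start: joints at [1.229, 0.053, 1.613, -0, 1.476, -0.119], TCP at [0.138, 0.61, 0.231] pointing down, gripper open.
Joint ranges: [-3.01, 3.01], [-1.01, 2.22], [0.06, 2.58], [-1.02, 4.17], [0.09, 2.62], [-3.14, 3.14]. Speed limits (rad/s): [2.57, 2.57, 3.14, 3.14, 3.14, 3.14].

## Interface

Orientations are given as a rotation vector (axis times angle).
In Python, from station import ctrl gives the robot as it stands. The module is installed in compiled form; this text tells all that it offers.
- The arm moves only by the tool jog_arm, never from a script. Its argument "steps" is a list of rows, each an object with "delta_rot": the turn, a rotation vector about the tool's x, y, z in degrees, a list of three; "linear": the shift along the tool's x, y, z in m, a list of three; "grip": the finger opening in m, from 0 to 0.0854. In form: [{"delta_rot": [rx, ry, rz], "linear": [x, y, z], "grip": grip}, ...]. A call has 1 to 10 rows; each row shifts and turns the commanded pose from where the row before left it, along the tool's axes as they then stand; what a row does not reach is not made up. A row lasts 1/10 s, in which the tool goes at most 50 mm and 8.59 degrees, less where a joint would pass 70% of its speed; a pose out of reach is approached as far as the arm can. A call with a gripper value outside its range is refused whole. The fingers move at their own pace and stop on an object; "newtons" is the grip in N (left out, the last holds). Time passes only in rows, so rows that do not move let the fingers close. It gives the time, the measured TCP pose, the force, the opening and the grip force at its end, in the units of the state.
- ctrl.get_obs(): the state, without advancing time (a new reading comes with each control period).
- ctrl.get_image(name): name is "scene" or "side" or "wrist"; returns (picture, depth): 480x640x3 uint8, red, green, blue; 480x640 float32, m along the optical axis (not along the pixel's ray), 0 where there is no reading.
- ctrl.camera_info(name): a dict with "camera_matrix" (3x3 intrinsics, pixels), "R" (3x3) and "t" (3): a world point X has camera coordinates R X + t; the wrist camera has in their place "T_tool_cam" (4x4, takes a point from camera to tool coordinates, whose origin is the TCP and whose axes are the flange's). Camera axes: x right, y down, z forward; pixel columns grow to the right and rows downward; lengths in m; the calibration is good to about 2 mm. A picture is of the moment at which its call begins: read the wrist's pose just before it. camera_info takes no time and is no camera call.
- ctrl.finish_job(): hands the job in; it is judged then, once.
The state is a dict: "t": time; "q": joint angles; "dq": joint speeds; "effort": joint torques, N m; "tool_pos": TCP position; "tool_rot": TCP orientation; "contact_force": force on the tool from outside, world axes, zero at the start; "wrist_torque": the same for the moment, N m; "opening": finger opening in m; "grip_force": force on a finger pad.
Only numpy, scipy, OpenCV 4.12 (cv2) and the standard library are available. Lean on these libraries where they do the work, as an engineer would, in place of code of your own. Each camera call takes 0.05 s, during which the arm holds its last target. There are 200 camera calls.

## Task

Push the spring keeper on the display stand away from the dish by its red plate until it clicks into its detent and stays open. Then lift the wooden dish by its arched handle to about 10 cm above its seat and, over the seat, turn it a quarter turn anticlockwise as seen from above, keeping it level and the loose stone ball in the middle of its hollow, without touching the ball or disturbing the other things on the counter. Finish while still holding the dish up there, still and level.

Things in the scene. Friction and masses are not known exactly. Their poses are not given: they have to be found in the camera images.
- stand: Fixed dark-wood display stand on the counter: slab 110 mm (its x) by 260 mm (its y), 15 mm high. Origin: centre of its underside; z up; yawed up to 0.35 rad either way. The dish sits in its +y half, the keeper runs between rails in its -y half. A plunger post stands beside the rails at x=+41 to +53, y=-78 to -54 mm, top 51 mm above the counter.
- seat (a point): Centre of the dish's seat on the slab's top: (0, 70, 15) mm in the stand's frame; a low ring, 65 mm inside, 6 mm high, surrounds the dish's foot.
- keeper (a joint): Travel of the steel keeper along the stand's -y (m): 0 = closed (its nose overlaps the dish's brass tab 2 mm above it and blocks lifting), stop at 0.046. A spring pushes it back with 0.5 to 1.7 N. A ball plunger meets a bump on its side at 0.027 (push rises to about 5 N); the bump's top is at 0.034; from 0.038 on the keeper snaps on and stays open at 0.040 or more.
- push_plate (a point): Centre of the dish-side face of the keeper's red upright plate (34 mm wide along the stand's x, 8 mm thick along its y, 47 to 87 mm above the counter), 73 mm above the counter. Closed it lies at (0, -26, 73) mm in the stand's frame and moves with the keeper. In front of it the keeper's block and nose are 49 mm high.
- dish: Loose round dish of pale wood, 112 mm across, about 0.2 kg. Origin: centre of the underside of its foot (60 mm across); z up; at the start its axes are the stand's. Rim 26 mm above the origin. A brass tab, 24 mm wide, 5 mm thick, points along its -y to 75 mm from the centre. A thin brass arch over it, in its xz plane, carries the handle.
- handle (a point): Centre of the dish's dark-wood handle bar, 85 mm above the dish's origin (100 mm above the counter at the start): 50 mm long along the dish's x, 14 mm thick along its y (grip it across this), 16 mm high. The ball's top is 31 mm below the bar's underside.
- tab (a point): On the dish's brass tab, at (0, -70, 23.5) mm in the dish's frame. After the quarter turn it points along the stand's +x (away from the robot).
- hollow (a point): Lowest point in the middle of the dish's hollow, 16 mm above the dish's origin. The hollow's radius is 53 mm; it rises at only 4 degrees up to 18 mm from the centre, 8 degrees to 34 mm and 17 degrees to the rim.
- ball_center (a point): Centre of the loose polished dark-red stone ball, 30 mm across, about 40 g, which lies in the hollow; it rolls if the dish is tilted or jerked.
- tin_0: Bystander: round tin with a teal lid, 62 mm across, 22 mm high; origin centre of underside.
- candle_1: Bystander: striped candle, 48 mm across, 65 mm high; origin centre of underside.
- stapler: Bystander: blue stapler, 135x36x42 mm; origin centre of underside.
- tape_dispenser: Bystander: tape dispenser, 48x153x88 mm; origin centre of underside.
- pen_pot: Bystander: pot with pens, 79x88x153 mm; origin centre of underside.
Mind the look-alikes: they are no part of the job. There is more than one size of the dish; the job needs the larger.

How it is judged:
By the outcome, as a careful person would: the job done as asked, in the order asked, and still so for the second after the job is handed in, while the arm keeps its last pose, push and grip.
It also fails if it takes over 54 s, if anything falls off the work surface, if the arm or the gripper's body presses on something with over 40 N, if the wrist force passes 120 N, or if a joint passes its speed limit or range.

## Working session

There is one attempt and no reset: what is moved stays moved. The work goes in short steps, Python scripts to look and compute and a tool call to move; the robot and the scene stay as the last step left them, time stands still between calls to the robot, and variables do not carry over. Pictures are saved under pics/ and viewed, at most 10 in all, crops included, and the job is handed in when it is done.

Besides the shell and the picture viewer there is one more tool, called after "Emit:" as name(argument=value, ...) on one line, values as JSON. jog_arm: Moves the arm, as the interface text tells. Its arguments: {"type":"object","properties":{"steps":{"type":"array"},"newtons":{"type":"number"}},"required":["steps"]}

```bash
mkdir -p pics; cat > h.py <<'E'
import numpy as np, cv2
from station import ctrl
from scipy.spatial.transform import Rotation as Ro
def save(n,p): cv2.imwrite('pics/'+n,cv2.cvtColor(p,cv2.COLOR_RGB2BGR))
def world(name,d,obs=None):
    c=ctrl.camera_info(name);K=np.array(c['camera_matrix'])
    v,u=np.mgrid[:480,:640]
    P=np.stack([(u-K[0,2])/K[0,0]*d,(v-K[1,2])/K[1,1]*d,d],-1)
    if name=='wrist':
        T=np.array(c['T_tool_cam']);P=P@T[:3,:3].T+T[:3,3]
        return P@Ro.from_rotvec(obs['tool_rot']).as_matrix().T+np.array(obs['tool_pos'])
    return (P-np.array(c['t']))@np.array(c['R'])
E
python3 - <<'E'
from h import *
o=ctrl.get_obs();print(o)
for n in('scene','side'):
    p,d=ctrl.get_image(n);save(n+'0.png',p);np.savez(n+'0.npz',p=p,d=d)
    c=ctrl.camera_info(n);print(n,-np.array(c['R']).T@np.array(c['t']))
print(ctrl.camera_info('wrist'))
E
```

```text
{'t': 0.0, 'q': array([ 1.22900082e+00,  5.33834298e-02,  1.61432441e+00,  1.48360596e-06,
        1.47602582e+00, -1.18982173e-01]), 'dq': array([ 0.00144471,  0.00073216,  0.00032374, -0.00048996,  0.00224368,
        0.00059844]), 'effort': array([ 8.49857752e-04, -3.93644035e+01, -3.70194519e+01,  4.43093541e-05,
        6.60609832e-03,  3.93789108e-06]), 'tool_pos': array([0.13788003, 0.60894185, 0.2300284 ]), 'tool_rot': array([-0.34921634, -3.12162793,  0.00327318]), 'contact_force': array([ 0.27493548, -0.0379041 ,  0.21044002]), 'wrist_torque': array([-0.02500307,  0.01202259,  0.01543006]), 'grip_force': 0.0, 'opening': 0.08567441106215487}
scene [ 0.0818596  -0.62835773  0.83488497]
side [0.42284201 0.95355722 0.77045331]
{'camera_matrix': array([[359.25243997,   0.        , 323.3797278 ],
       [  0.        , 359.25243997, 242.41214684],
       [  0.        ,   0.        ,   1.        ]]), 'T_tool_cam': array([[ 3.56896529e-04, -9.62686146e-01, -2.70620134e-01,
         6.85322579e-02],
       [ 9.99999935e-01,  3.30159161e-04,  1.44323538e-04,
        -7.34034455e-04],
       [-4.95905537e-05, -2.70620168e-01,  9.62686201e-01,
        -1.42700665e-01],
       [ 0.00000000e+00,  0.00000000e+00,  0.00000000e+00,
         1.00000000e+00]])}
```

View pics/scene0.png

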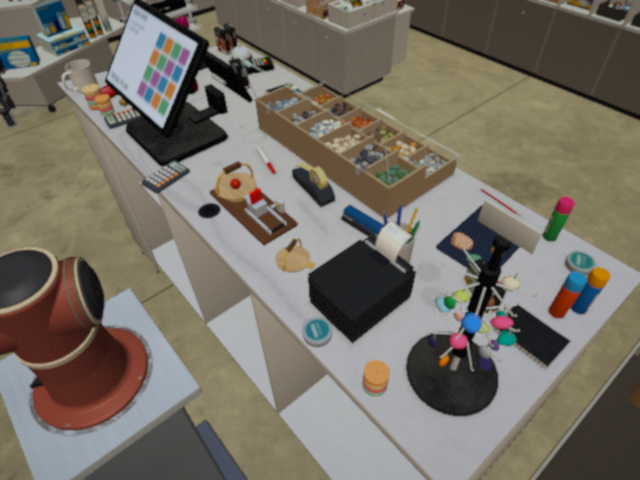

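View pics/side0.png

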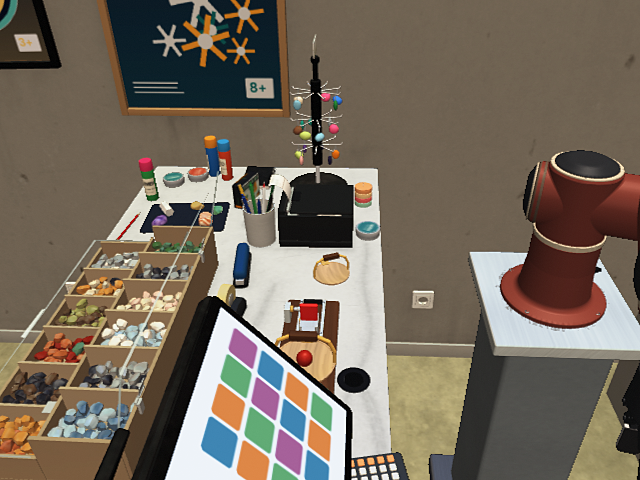

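The stand with the large dish and ball is at (236,182) in the scene view, with the red plate at (253,196). In the side view they are at (305,350) and (309,313). The small dish at (295,258) in scene and (332,268) in side has no stand or ball, so it is the look-alike. I'll confirm this in a crop and measure.

```bash
python3 - <<'E'
from h import *
for n,(x0,x1,y0,y1) in (('scene',(190,320,140,280)),('side',(250,350,285,400))):
    z=np.load(n+'0.npz');p,d=z['p'],z['d'];W=world(n,d)
    hsv=cv2.cvtColor(p,cv2.COLOR_RGB2HSV)
    m=((hsv[...,0]<5)|(hsv[...,0]>174))&(hsv[...,1]>170)&(hsv[...,2]>80)
    r=np.zeros_like(m);r[y0:y1,x0:x1]=1;m&=r&(d>0)
    k,l,s,c=cv2.connectedComponentsWithStats(m.astype(np.uint8))
    for i in range(1,k):
        if s[i,4]>15:
            q=W[l==i];print(n,s[i],c[i].round(1),'mean',q.mean(0).round(4),'lo',np.percentile(q,3,0).round(4),'hi',np.percentile(q,97,0).round(4))
    # slab top points
    t=r&(W[...,2]>.009)&(W[...,2]<.021)&(d>0)
    q=W[t][:,:2].astype(np.float32);hs=hsv[t];q=q[hs[:,2]<140]
    print('slab',len(q),cv2.minAreaRect(q) if len(q) else '')
    # handle: points z 0.095-.112
    t=r&(W[...,2]>.094)&(W[...,2]<.115);q=W[t]
    print('handle',len(q),q.mean(0).round(4)); u,sv,vt=np.linalg.svd(q[:,:2]-q[:,:2].mean(0));print(vt[0],np.ptp((q[:,:2]-q[:,:2].mean(0))@vt[0]))
z=np.load('scene0.npz')['p'][150:250,195:315];save('crop.png',cv2.resize(z,None,fx=6,fy=6,interpolation=cv2.INTER_CUBIC))
E
```

```text
scene [268 163   6  10  24] [270.4 167. ] mean [0.6459 0.2837 0.0131] lo [0.6407 0.2638 0.0081] hi [0.6522 0.3019 0.0169]
scene [232 180   8   8  26] [235.4 183.3] mean [0.5077 0.245  0.0532] lo [0.4993 0.24   0.0456] hi [0.5158 0.2517 0.0589]
scene [250 189  12  15 115] [255.6 195.6] mean [0.5096 0.1505 0.0709] lo [0.4952 0.1469 0.0541] hi [0.5245 0.1545 0.0861]
slab 1853 ((0.6017990708351135, 0.2981143295764923), (0.49518832564353943, 0.29391804337501526), 89.88008880615234)
handle 273 [0.5051 0.0802 0.1034]
[0.25422863 0.96714415] 0.4633220755382514
side [299 303  19  17 289] [308.5 310.8] mean [0.5102 0.1536 0.0681] lo [0.4951 0.0719 0.0177] hi [0.5259 0.1616 0.0869]
side [297 350  15  16 187] [303.9 357.6] mean [0.5101 0.2622 0.054 ] lo [0.4987 0.2502 0.0437] hi [0.5217 0.2704 0.0606]
slab 1171 ((0.5101635456085205, 0.18055211007595062), (0.24825289845466614, 0.10968621075153351), 89.68453979492188)
handle 358 [0.5098 0.2587 0.1028]
[-0.9999776  -0.00669291] 0.08189031082869086
```

View pics/crop.png

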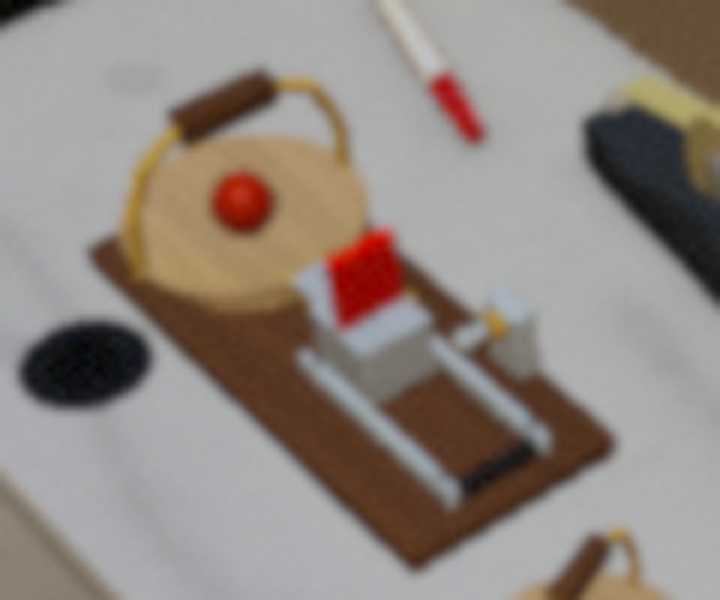

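The crop confirms it: the large dish with its ball sits on the stand, with its handle bar at scene (232,167). The keeper's red plate is at (256,196) and the plunger post at about (280,205). The stand's yaw is about 0, its origin is about (0.510, 0.187), and the seat is at y≈0.257. Next I check that the path is clear.

```bash
cat >> h.py <<'E'
def go(target,yaw=0,o=None):
    """remaining shift in tool axes and turn (deg, tool axes) to world pos, with tool y at pi/2+yaw, z down"""
    o=o or ctrl.get_obs();R=Ro.from_rotvec(o['tool_rot'])
    G=Ro.from_matrix(np.array([[-np.cos(yaw),-np.sin(yaw),0],[-np.sin(yaw),np.cos(yaw),0],[0,0,-1]]).T.T)
    print('t',round(o['t'],2),'pos',np.round(o['tool_pos'],4),'F',np.round(o['contact_force'],2),'op',round(o['opening'],4),'grip',round(o['grip_force'],1))
    print('turn',np.degrees((R.inv()*G).as_rotvec()).round(2),'lin after turn',G.inv().apply(np.array(target)-o['tool_pos']).round(4),'lin now',R.inv().apply(np.array(target)-o['tool_pos']).round(4))
E
python3 - <<'E'
from h import *
go([.51,.195,.20])
for n in('scene','side'):
    z=np.load(n+'0.npz');W=world(n,z['d']);ok=(z['d']>0)
    for zl in(.06,.12,.2,.3):
        q=W[ok&(W[...,2]>zl)&(W[...,0]>.2)&(W[...,0]<.75)&(W[...,1]>-.05)&(W[...,1]<.65)]
        H=sorted({(round(a,1),round(b,1)) for a,b in q[:,:2]});print(n,zl,[(float(a),float(b)) for a,b in H])
E
```

```text
t 0.1 pos [0.1379 0.609  0.2302] F [-0.14  0.35 -0.63] op 0.0853 grip 0.0
turn [ -0.1   -0.03 -12.77] lin after turn [-0.3721 -0.414   0.0302] lin now [-0.4544 -0.3215  0.0306]
scene 0.06 [(0.4, 0.4), (0.4, 0.5), (0.4, 0.6), (0.5, -0.0), (0.5, 0.1), (0.5, 0.2), (0.5, 0.3), (0.5, 0.4), (0.5, 0.5), (0.5, 0.6), (0.6, 0.2), (0.6, 0.3), (0.6, 0.4), (0.6, 0.5), (0.6, 0.6), (0.7, 0.0), (0.7, 0.1), (0.7, 0.2), (0.7, 0.3), (0.7, 0.4), (0.7, 0.5), (0.7, 0.6)]
scene 0.12 [(0.4, 0.4), (0.4, 0.5), (0.4, 0.6), (0.5, 0.4), (0.5, 0.5), (0.5, 0.6), (0.6, 0.4), (0.6, 0.5), (0.6, 0.6), (0.7, 0.0), (0.7, 0.1), (0.7, 0.2), (0.7, 0.3), (0.7, 0.4), (0.7, 0.5), (0.7, 0.6)]
scene 0.2 [(0.5, 0.4), (0.5, 0.5), (0.5, 0.6), (0.6, 0.4), (0.6, 0.5), (0.6, 0.6), (0.7, 0.0), (0.7, 0.1), (0.7, 0.2), (0.7, 0.3), (0.7, 0.4), (0.7, 0.5), (0.7, 0.6)]
scene 0.3 [(0.6, 0.4), (0.6, 0.5), (0.6, 0.6)]
side 0.06 [(0.2, 0.6), (0.4, 0.4), (0.4, 0.5), (0.4, 0.6), (0.5, -0.0), (0.5, 0.2), (0.5, 0.3), (0.5, 0.4), (0.5, 0.5), (0.5, 0.6), (0.6, 0.3), (0.6, 0.4), (0.6, 0.5), (0.6, 0.6), (0.7, 0.0), (0.7, 0.1), (0.7, 0.2), (0.7, 0.3), (0.7, 0.4), (0.7, 0.5), (0.7, 0.6)]
side 0.12 [(0.2, 0.6), (0.4, 0.4), (0.4, 0.5), (0.4, 0.6), (0.5, 0.4), (0.5, 0.5), (0.5, 0.6), (0.6, 0.4), (0.6, 0.5), (0.6, 0.6), (0.7, 0.0), (0.7, 0.1), (0.7, 0.2), (0.7, 0.3), (0.7, 0.4), (0.7, 0.5), (0.7, 0.6)]
side 0.2 [(0.2, 0.6), (0.5, 0.4), (0.5, 0.5), (0.5, 0.6), (0.6, 0.4), (0.6, 0.5), (0.6, 0.6), (0.7, 0.0), (0.7, 0.1), (0.7, 0.2), (0.7, 0.3), (0.7, 0.4), (0.7, 0.5), (0.7, 0.6)]
side 0.3 [(0.2, 0.6), (0.5, 0.6), (0.6, 0.4), (0.6, 0.5), (0.6, 0.6)]
```

Emit:
jog_arm(steps=[{"delta_rot":[0,0,-6.4],"linear":[0,0,0],"grip":0},{"delta_rot":[0,0,-6.4],"linear":[0,0,0],"grip":0},{"delta_rot":[0,0,0],"linear":[-0.014,-0.035,0],"grip":0},{"delta_rot":[0,0,0],"linear":[-0.014,-0.035,0],"grip":0},{"delta_rot":[0,0,0],"linear":[-0.014,-0.035,0],"grip":0},{"delta_rot":[0,0,0],"linear":[-0.014,-0.035,0],"grip":0},{"delta_rot":[0,0,0],"linear":[-0.014,-0.035,0],"grip":0},{"delta_rot":[0,0,0],"linear":[-0.014,-0.035,0],"grip":0},{"delta_rot":[0,0,0],"linear":[-0.014,-0.035,0],"grip":0},{"delta_rot":[0,0,0],"linear":[-0.014,-0.035,0],"grip":0}])

```text
t: 1.1
tool_pos: [0.2503, 0.328, 0.2308]
tool_rot: [0.002, -3.141, 0.001]
contact_force: [0.2, -0.5, 0.6]
opening: -0.0
grip_force: 0.0
```

```bash
python3 -c "
from h import *
go([.42,.19,.22])"
```

```text
t 1.1 pos [0.2503 0.328  0.2308] F [ 0.24 -0.55  0.59] op -0.0 grip 0.0
turn [-0.03 -0.02  0.07] lin after turn [-0.1697 -0.138   0.0108] lin now [-0.1696 -0.1382  0.0108]
```

Emit:
jog_arm(steps=[{"delta_rot":[0,0,0],"linear":[-0.03,-0.016,0],"grip":0},{"delta_rot":[0,0,0],"linear":[-0.03,-0.016,0],"grip":0},{"delta_rot":[0,0,0],"linear":[-0.03,-0.016,0],"grip":0},{"delta_rot":[0,0,0],"linear":[-0.03,-0.016,0],"grip":0},{"delta_rot":[0,0,0],"linear":[-0.03,-0.016,0],"grip":0},{"delta_rot":[0,0,0],"linear":[-0.03,-0.016,0],"grip":0},{"delta_rot":[0,0,0],"linear":[-0.03,-0.016,0],"grip":0},{"delta_rot":[0,0,0],"linear":[-0.03,-0.016,0],"grip":0},{"delta_rot":[0,0,0],"linear":[-0.02,-0.005,0],"grip":0},{"delta_rot":[0,0,0],"linear":[0,0,0],"grip":0}])

```text
t: 2.1
tool_pos: [0.5117, 0.1955, 0.2305]
tool_rot: [-0.003, -3.141, 0.001]
contact_force: [-0.1, 0.8, -0.2]
opening: -0.0001
grip_force: 0.0
```

```bash
cat > w.py <<'E'
from h import *
import sys
def look(name):
    o=ctrl.get_obs();p,d=ctrl.get_image('wrist');save(name,p);W=world('wrist',d,o)
    hsv=cv2.cvtColor(p,cv2.COLOR_RGB2HSV);ok=(d>0)&(W[...,0]>.42)&(W[...,0]<.6)&(W[...,1]>0.05)&(W[...,1]<.33)
    m=((hsv[...,0]<6)|(hsv[...,0]>174))&(hsv[...,1]>150)&(hsv[...,2]>60)&ok
    k,l,s,c=cv2.connectedComponentsWithStats(m.astype(np.uint8))
    for i in range(1,k):
        if s[i,4]>60:
            q=W[l==i];print('red',s[i],'mean',q.mean(0).round(4),'lo',np.percentile(q,2,0).round(4),'hi',np.percentile(q,98,0).round(4))
    for zl,zh in((.104,.112),(.012,.018)):
        t=ok&(W[...,2]>zl)&(W[...,2]<zh)&(hsv[...,2]<130)
        k,l,s,c=cv2.connectedComponentsWithStats(t.astype(np.uint8));i=1+s[1:,4].argmax()
        q=W[l==i];print(zl,len(q),q.mean(0).round(4),cv2.minAreaRect((1000*q[:,:2]).astype(np.float32)))
    print('pos',o['tool_pos'].round(4))
look(sys.argv[1])
E
python3 w.py w1.png
```

```text
red [270 201  10  45 346] mean [0.5091 0.155  0.0864] lo [0.4932 0.1514 0.0829] hi [0.525  0.1583 0.0884]
red [375 204  16  28 347] mean [0.5081 0.2486 0.0571] lo [0.4978 0.2423 0.0516] hi [0.5196 0.2541 0.0613]
0.104 1140 [0.5093 0.2541 0.1077] ((510.0889892578125, 254.6810302734375), (14.23462963104248, 49.45705032348633), 89.88724517822266)
0.012 9238 [0.4913 0.1237 0.0151] ((509.419677734375, 152.2871551513672), (193.6202392578125, 107.91912078857422), 89.90037536621094)
pos [0.5117 0.1955 0.2305]
```

View pics/w1.png

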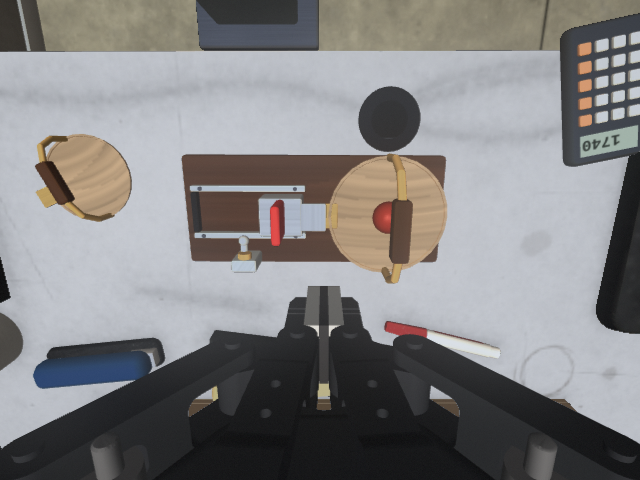

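The wrist view shows the handle bar at (401,231), the ball at (385,218) and the red plate at (277,223). In world coordinates the bar is at (0.510, 0.255) and the plate face is at y≈0.159, so the two agree with each other and with the given sizes. I'll descend between the plate and the handle with the fingers shut.

Emit:
jog_arm(steps=[{"delta_rot":[0,0,0],"linear":[0.002,-0.008,0.025],"grip":0},{"delta_rot":[0,0,0],"linear":[0,0,0.03],"grip":0},{"delta_rot":[0,0,0],"linear":[0,0,0.03],"grip":0},{"delta_rot":[0,0,0],"linear":[0,0,0.03],"grip":0},{"delta_rot":[0,0,0],"linear":[0,0,0.03],"grip":0},{"delta_rot":[0,0,0],"linear":[0,0,0.015],"grip":0},{"delta_rot":[0,0,0],"linear":[0,0,0.008],"grip":0},{"delta_rot":[0,0,0],"linear":[0,0,0],"grip":0}])

```text
t: 2.95
tool_pos: [0.5076, 0.189, 0.0628]
tool_rot: [0.002, -3.14, 0.0]
contact_force: [-0.4, 0.1, -1.0]
opening: 0.0
grip_force: 0.0
```

Emit:
jog_arm(steps=[{"delta_rot":[0,0,0],"linear":[0,-0.006,0],"grip":0},{"delta_rot":[0,0,0],"linear":[0,-0.006,0],"grip":0},{"delta_rot":[0,0,0],"linear":[0,-0.006,0],"grip":0},{"delta_rot":[0,0,0],"linear":[0,-0.006,0],"grip":0},{"delta_rot":[0,0,0],"linear":[0,-0.006,0],"grip":0},{"delta_rot":[0,0,0],"linear":[0,0,0],"grip":0}])

```text
t: 3.55
tool_pos: [0.5086, 0.158, 0.0635]
tool_rot: [0.001, 3.141, -0.0]
contact_force: [-0.6, 1.1, -0.1]
opening: 0.0003
grip_force: 0.3
```

```bash
python3 w.py w2.png
```

```text
red [ 498  265   65   60 3020] mean [0.5069 0.2508 0.0561] lo [0.4963 0.241  0.0483] hi [0.5201 0.2633 0.0613]
red [266 285  20  59 866] mean [0.5007 0.1394 0.0864] lo [0.493  0.1361 0.0822] hi [0.5113 0.1431 0.0881]
0.104 4904 [0.5101 0.2514 0.1073] ((509.77874755859375, 253.18492126464844), (50.73122787475586, 14.514578819274902), 1.5583860874176025)
0.012 29046 [0.4861 0.1337 0.0151] ((509.33770751953125, 159.9407958984375), (208.1126708984375, 109.05782318115234), 89.7407455444336)
pos [0.5086 0.158  0.0635]
```

The fingers are in contact and the keeper has moved about 15.5 mm so far. I'll push another 27 mm.

Emit:
jog_arm(steps=[{"delta_rot":[0,0,0],"linear":[0,-0.005,0],"grip":0},{"delta_rot":[0,0,0],"linear":[0,-0.005,0],"grip":0},{"delta_rot":[0,0,0],"linear":[0,-0.004,0],"grip":0},{"delta_rot":[0,0,0],"linear":[0,-0.004,0],"grip":0},{"delta_rot":[0,0,0],"linear":[0,-0.004,0],"grip":0}])

```text
t: 4.1
tool_pos: [0.5082, 0.1373, 0.0634]
tool_rot: [0.001, -3.141, -0.003]
contact_force: [-0.9, 2.6, 1.7]
opening: -0.0005
grip_force: 1.7
```

Emit:
jog_arm(steps=[{"delta_rot":[0,0,0],"linear":[0,-0.003,0],"grip":0},{"delta_rot":[0,0,0],"linear":[0,-0.002,0],"grip":0},{"delta_rot":[0,0,0],"linear":[0,0,0],"grip":0}])

```text
t: 4.4
tool_pos: [0.5083, 0.1313, 0.0632]
tool_rot: [0.0, -3.141, 0.001]
contact_force: [-0.8, 1.0, 0.6]
opening: -0.0004
grip_force: 0.7
```

```bash
python3 w.py w3.png
```

```text
red [ 551  264   71   62 3361] mean [0.507  0.2498 0.0554] lo [0.4962 0.2404 0.0463] hi [0.5203 0.2624 0.0613]
red [266 282  21  62 865] mean [0.5003 0.1128 0.0863] lo [0.4927 0.1095 0.081 ] hi [0.5109 0.1164 0.088 ]
0.104 976 [0.5001 0.1392 0.1091] ((504.67645263671875, 136.43675231933594), (17.814849853515625, 27.312637329101562), 44.02293395996094)
0.012 31700 [0.4894 0.1475 0.0151] ((509.44549560546875, 161.94976806640625), (212.78355407714844, 109.27578735351562), 89.52979278564453)
pos [0.5083 0.1313 0.0632]
```

Emit:
jog_arm(steps=[{"delta_rot":[0,0,0],"linear":[0,0.008,0],"grip":0},{"delta_rot":[0,0,0],"linear":[0,0.012,0],"grip":0},{"delta_rot":[0,0,0],"linear":[0,0.008,-0.01],"grip":0},{"delta_rot":[0,0,0],"linear":[0,0,-0.03],"grip":0},{"delta_rot":[0,0,0],"linear":[0,0.01,-0.04],"grip":0},{"delta_rot":[0,0,0],"linear":[0,0.03,-0.04],"grip":0.06},{"delta_rot":[0,0,0],"linear":[0,0.03,-0.01],"grip":0.06},{"delta_rot":[0,0,0],"linear":[0,0.024,0],"grip":0.06},{"delta_rot":[0,0,0],"linear":[0,0,0],"grip":0.06},{"delta_rot":[0,0,0],"linear":[0,0,0],"grip":0.06}])

```text
t: 5.45
tool_pos: [0.5079, 0.2543, 0.1934]
tool_rot: [0.004, -3.141, 0.001]
contact_force: [0.4, -0.8, -0.2]
opening: 0.0601
grip_force: 0.0
```

```bash
python3 w.py w4.png; python3 -c "
from h import *
go([.510,.2545,.083])"
```

```text
red [125 211  29  53 520] mean [0.5074 0.1153 0.0837] lo [0.4928 0.1118 0.0546] hi [0.5251 0.1189 0.0882]
red [308 219   7  24 119] mean [0.5085 0.2442 0.0547] lo [0.5004 0.2417 0.0499] hi [0.5171 0.246  0.0583]
0.104 1482 [0.5089 0.2547 0.1077] ((510.006103515625, 254.88536071777344), (13.944624900817871, 49.03944396972656), 89.79942321777344)
0.012 11871 [0.4989 0.141  0.0151] ((509.4980163574219, 151.88699340820312), (192.72372436523438, 108.9329605102539), 89.60847473144531)
pos [0.5079 0.2543 0.1934]
t 5.5 pos [0.5079 0.2537 0.1931] F [-0.66  0.83 -0.2 ] op 0.06 grip 0.0
turn [-0.05 -0.04  0.07] lin after turn [-0.0021  0.0008  0.1101] lin now [-0.0021  0.0009  0.1101]
```

View pics/w4.png

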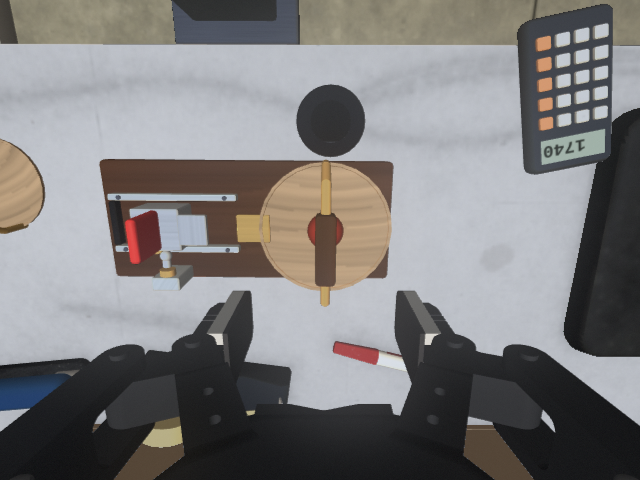

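The keeper is latched: the plate is at (143,237), about 40 mm open, and the tab at (253,228) is free. The bar at (326,250) lies midway between the open fingers. I'll descend and grip it.

Emit:
jog_arm(steps=[{"delta_rot":[0,0,0],"linear":[-0.002,0.0,0.02],"grip":0.06},{"delta_rot":[0,0,0],"linear":[0,0,0.025],"grip":0.06},{"delta_rot":[0,0,0],"linear":[0,0,0.025],"grip":0.06},{"delta_rot":[0,0,0],"linear":[0,0,0.02],"grip":0.06},{"delta_rot":[0,0,0],"linear":[0,0,0.012],"grip":0.06},{"delta_rot":[0,0,0],"linear":[0,0,0.008],"grip":0.06},{"delta_rot":[0,0,0],"linear":[0,0,0],"grip":0.06},{"delta_rot":[0,0,0],"linear":[0,0,0],"grip":0.04}])

```text
t: 6.3
tool_pos: [0.5109, 0.2538, 0.0842]
tool_rot: [-0.001, 3.14, 0.001]
contact_force: [0.6, -0.5, 0.3]
opening: 0.0466
grip_force: 0.0
```

```bash
python3 w.py w5.png; python3 -c "
from h import *
go([.510,.2545,.083])"
```

```text
red [   0  245   72   94 4934] mean [0.5084 0.1185 0.0723] lo [0.4929 0.1146 0.0518] hi [0.5244 0.12   0.0874]
red [300 251  19  43 348] mean [0.5061 0.2447 0.0536] lo [0.4974 0.2409 0.0487] hi [0.5169 0.2499 0.0577]
red [339 253  14  38 146] mean [0.506  0.2656 0.0538] lo [0.4978 0.2611 0.0505] hi [0.5145 0.2679 0.0573]
0.104 4390 [0.5078 0.2548 0.1077] ((509.9191589355469, 254.8944549560547), (13.850255012512207, 49.913055419921875), 89.6848373413086)
0.012 18088 [0.4784 0.1454 0.0151] ((493.07257080078125, 155.1432342529297), (192.79652404785156, 76.26748657226562), 89.74359130859375)
pos [0.5109 0.2538 0.0842]
t 6.35 pos [0.5112 0.2539 0.0846] F [-0.16 -0.41 -0.51] op 0.0401 grip 0.0
turn [0.04 0.11 0.03] lin after turn [0.0012 0.0006 0.0016] lin now [0.0012 0.0006 0.0016]
```

Emit:
jog_arm(steps=[{"delta_rot":[0,0,0],"linear":[0.001,0.001,0.001],"grip":0.03},{"delta_rot":[0,0,0],"linear":[0,0,0],"grip":0.024},{"delta_rot":[0,0,0],"linear":[0,0,0],"grip":0.02},{"delta_rot":[0,0,0],"linear":[0,0,0],"grip":0.018},{"delta_rot":[0,0,0],"linear":[0,0,0],"grip":0.016},{"delta_rot":[0,0,0],"linear":[0,0,0],"grip":0.015},{"delta_rot":[0,0,0],"linear":[0,0,0],"grip":0.014},{"delta_rot":[0,0,0],"linear":[0,0,0],"grip":0.012},{"delta_rot":[0,0,0],"linear":[0,0,0],"grip":0.005},{"delta_rot":[0,0,0],"linear":[0,0,0],"grip":0.0}], newtons=50)

```text
t: 7.35
tool_pos: [0.5094, 0.255, 0.0825]
tool_rot: [-0.001, 3.141, 0.001]
contact_force: [-1.0, 0.8, 2.2]
opening: 0.0129
grip_force: 49.1
```

Emit:
jog_arm(steps=[{"delta_rot":[0,0,0],"linear":[0,0,0],"grip":0},{"delta_rot":[0,0,0],"linear":[0,0,-0.0005],"grip":0},{"delta_rot":[0,0,0],"linear":[0,0,-0.001],"grip":0},{"delta_rot":[0,0,0],"linear":[0,0,-0.001],"grip":0},{"delta_rot":[0,0,0],"linear":[0,0,-0.0015],"grip":0},{"delta_rot":[0,0,0],"linear":[0,0,-0.002],"grip":0},{"delta_rot":[0,0,0],"linear":[0,0,-0.002],"grip":0},{"delta_rot":[0,0,0],"linear":[0,0,-0.002],"grip":0},{"delta_rot":[0,0,0],"linear":[0,0,-0.001],"grip":0},{"delta_rot":[0,0,0],"linear":[0,0,0],"grip":0}])

```text
t: 8.35
tool_pos: [0.5095, 0.2548, 0.0936]
tool_rot: [-0.001, 3.141, 0.0]
contact_force: [0.1, 0.1, -1.7]
opening: 0.0134
grip_force: 48.7
```

```bash
python3 w.py w6.png
```

```text
red [   3  242   78   89 4565] mean [0.5074 0.1181 0.074 ] lo [0.4929 0.1132 0.0522] hi [0.5239 0.1199 0.0877]
red [296 255  18  30 229] mean [0.5038 0.244  0.064 ] lo [0.4977 0.2405 0.0599] hi [0.511  0.2489 0.068 ]
red [334 256  17  29 182] mean [0.5036 0.2641 0.0655] lo [0.4977 0.2595 0.0616] hi [0.5104 0.2673 0.0687]
0.104 139 [0.5023 0.2371 0.108 ] ((502.1787414550781, 237.07754516601562), (1.4308191537857056, 6.018511772155762), 0.19079147279262543)
0.012 16842 [0.4777 0.1431 0.0151] ((493.1675720214844, 153.62847900390625), (196.4611358642578, 76.47441101074219), 89.6860122680664)
pos [0.5095 0.2548 0.0936]
```

View pics/w6.png

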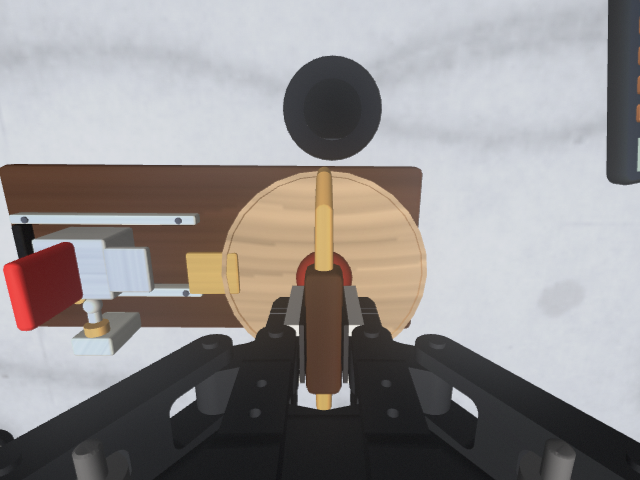

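The dish is up 11 mm with the ball centred at (324,267), and the tab is clear of the keeper. I'll lift the rest of the way.

Emit:
jog_arm(steps=[{"delta_rot":[0,0,0],"linear":[0,0,-0.001],"grip":0},{"delta_rot":[0,0,0],"linear":[0,0,-0.002],"grip":0},{"delta_rot":[0,0,0],"linear":[0,0,-0.003],"grip":0},{"delta_rot":[0,0,0],"linear":[0,0,-0.004],"grip":0},{"delta_rot":[0,0,0],"linear":[0,0,-0.005],"grip":0},{"delta_rot":[0,0,0],"linear":[0,0,-0.005],"grip":0},{"delta_rot":[0,0,0],"linear":[0,0,-0.005],"grip":0},{"delta_rot":[0,0,0],"linear":[0,0,-0.005],"grip":0},{"delta_rot":[0,0,0],"linear":[0,0,-0.005],"grip":0},{"delta_rot":[0,0,0],"linear":[0,0,-0.005],"grip":0}])

```text
t: 9.4
tool_pos: [0.5093, 0.2548, 0.1338]
tool_rot: [-0.001, 3.142, 0.0]
contact_force: [-1.0, 0.0, -2.1]
opening: 0.0132
grip_force: 48.7
```

Emit:
jog_arm(steps=[{"delta_rot":[0,0,0],"linear":[0,0,-0.005],"grip":0},{"delta_rot":[0,0,0],"linear":[0,0,-0.006],"grip":0},{"delta_rot":[0,0,0],"linear":[0,0,-0.007],"grip":0},{"delta_rot":[0,0,0],"linear":[0,0,-0.007],"grip":0},{"delta_rot":[0,0,0],"linear":[0,0,-0.007],"grip":0},{"delta_rot":[0,0,0],"linear":[0,0,-0.006],"grip":0},{"delta_rot":[0,0,0],"linear":[0,0,-0.005],"grip":0},{"delta_rot":[0,0,0],"linear":[0,0,-0.004],"grip":0},{"delta_rot":[0,0,0],"linear":[0,0,-0.002],"grip":0},{"delta_rot":[0,0,0],"linear":[0,0,0],"grip":0}])

```text
t: 10.4
tool_pos: [0.5094, 0.2548, 0.1826]
tool_rot: [-0.001, 3.141, 0.0]
contact_force: [0.6, 0.1, -2.2]
opening: 0.0129
grip_force: 48.7
```

```bash
python3 w.py w7.png; python3 -c "
from h import *
go([.5095,.2548,.1825])
print(ctrl.get_obs()['q'].round(3))"
```

```text
red [115 212  32  55 587] mean [0.507  0.1153 0.0833] lo [0.4929 0.1116 0.0535] hi [0.5248 0.1188 0.0882]
red [296 256  18  29 232] mean [0.5037 0.244  0.1529] lo [0.4979 0.2404 0.1488] hi [0.5109 0.2488 0.1573]
red [334 257  17  28 190] mean [0.5036 0.2641 0.1545] lo [0.4977 0.2595 0.1504] hi [0.5105 0.2674 0.1578]
t 10.45 pos [0.5093 0.2547 0.1823] F [-0.02  0.35 -1.93] op 0.0133 grip 48.7
turn [-0.   -0.    0.04] lin after turn [-0.0002  0.0001 -0.0002] lin now [-0.0002  0.     -0.0002]
[ 0.333 -0.044  1.793  0.     1.393 -1.238]Traceback (most recent call last):
  File "w.py", line 16, in <module>
    look(sys.argv[1])
    ~~~~^^^^^^^^^^^^^
  File "w.py", line 13, in look
    k,l,s,c=cv2.connectedComponentsWithStats(t.astype(np.uint8));i=1+s[1:,4].argmax()
                                                                     ~~~~~~~~~~~~~~^^
ValueError: attempt to get argmax of an empty sequence
```

Emit:
jog_arm(steps=[{"delta_rot":[0,0,-1],"linear":[0,0,0],"grip":0},{"delta_rot":[0,0,-2],"linear":[0,0,0],"grip":0},{"delta_rot":[0,0,-3],"linear":[0,0,0],"grip":0},{"delta_rot":[0,0,-4],"linear":[0,0,0],"grip":0},{"delta_rot":[0,0,-4],"linear":[0,0,0],"grip":0},{"delta_rot":[0,0,-4],"linear":[0,0,0],"grip":0},{"delta_rot":[0,0,-4],"linear":[0,0,0],"grip":0},{"delta_rot":[0,0,-4],"linear":[0,0,0],"grip":0},{"delta_rot":[0,0,-4],"linear":[0,0,0],"grip":0},{"delta_rot":[0,0,-4],"linear":[0,0,0],"grip":0}])

```text
t: 11.45
tool_pos: [0.5091, 0.2547, 0.1818]
tool_rot: [0.925, -3.002, 0.0]
contact_force: [0.9, 0.3, -2.2]
opening: 0.0132
grip_force: 48.7
```

Emit:
jog_arm(steps=[{"delta_rot":[0,0,-4],"linear":[0,0,0],"grip":0},{"delta_rot":[0,0,-4],"linear":[0,0,0],"grip":0},{"delta_rot":[0,0,-4],"linear":[0,0,0],"grip":0},{"delta_rot":[0,0,-4],"linear":[0,0,0],"grip":0},{"delta_rot":[0,0,-4],"linear":[0,0,0],"grip":0},{"delta_rot":[0,0,-4],"linear":[0,0,0],"grip":0},{"delta_rot":[0,0,-4],"linear":[0,0,0],"grip":0},{"delta_rot":[0,0,-4],"linear":[0,0,0],"grip":0},{"delta_rot":[0,0,-4],"linear":[0,0,0],"grip":0},{"delta_rot":[0,0,-4],"linear":[0,0,0],"grip":0}])

```text
t: 12.45
tool_pos: [0.5091, 0.2547, 0.1818]
tool_rot: [1.895, -2.504, -0.0]
contact_force: [-0.3, -1.0, -2.7]
opening: 0.013
grip_force: 48.7
```

Emit:
jog_arm(steps=[{"delta_rot":[0,0,-4],"linear":[0,0,0],"grip":0},{"delta_rot":[0,0,-4],"linear":[0,0,0],"grip":0},{"delta_rot":[0,0,-4],"linear":[0,0,0],"grip":0},{"delta_rot":[0,0,-3],"linear":[0,0,0],"grip":0},{"delta_rot":[0,0,-1],"linear":[0,0,0],"grip":0},{"delta_rot":[0,0,0],"linear":[0,0,0],"grip":0},{"delta_rot":[0,0,0],"linear":[0,0,0],"grip":0},{"delta_rot":[0,0,0],"linear":[0,0,0],"grip":0}])

```text
t: 13.25
tool_pos: [0.5093, 0.2547, 0.1822]
tool_rot: [2.222, -2.221, -0.0]
contact_force: [-0.4, 0.1, -2.8]
opening: 0.0131
grip_force: 48.7
```

```bash
python3 -c "
from h import *
go([.5095,.2548,.1825],np.pi/2)
o=ctrl.get_obs();print(o['q'].round(3),o['dq'].round(3))
a,_=ctrl.get_image('wrist');save('w8.png',a)
b,d=ctrl.get_image('side');W=world('side',d)
hsv=cv2.cvtColor(b,cv2.COLOR_RGB2HSV)
ok=(W[...,0]>.42)&(W[...,0]<.62)&(W[...,1]>.17)&(W[...,1]<.34)&(d>0)
rim=W[ok&(W[...,2]>.115)&(W[...,2]<.15)&(hsv[...,1]<150)&(hsv[...,2]>90)]
print('dish pts',len(rim),np.percentile(rim,[1,99],axis=0).round(4))
m=ok&((hsv[...,0]<6)|(hsv[...,0]>174))&(hsv[...,1]>150)&(W[...,2]>.11);q=W[m];print('ball',len(q),q.mean(0).round(4),np.percentile(q,[2,98],axis=0).round(4))
save('side8.png',cv2.resize(b[230:410,220:420],None,fx=3,fy=3))"
```

```text
t 13.25 pos [0.5093 0.2547 0.1822] F [-0.39  0.06 -2.81] op 0.0131 grip 48.7
turn [ 0.01 -0.    0.02] lin after turn [-0.0001 -0.0002 -0.0003] lin now [-0.0001 -0.0002 -0.0003]
[ 0.333 -0.044  1.793 -0.     1.393 -2.809] [ 0.001 -0.003 -0.003  0.     0.     0.003]
dish pts 1945 [[0.4564 0.207  0.13  ]
 [0.5695 0.3094 0.1422]]
ball 7109 [0.482  0.2594 0.4681] [[0.422  0.1829 0.1604]
 [0.5552 0.3179 0.5155]]
```

View pics/w8.png

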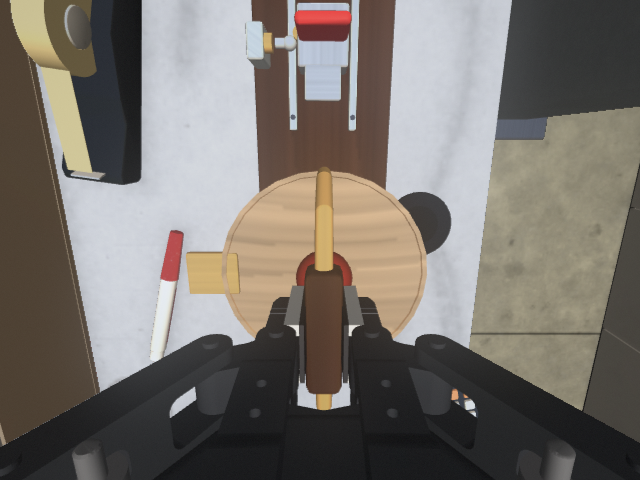

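View pics/side8.png

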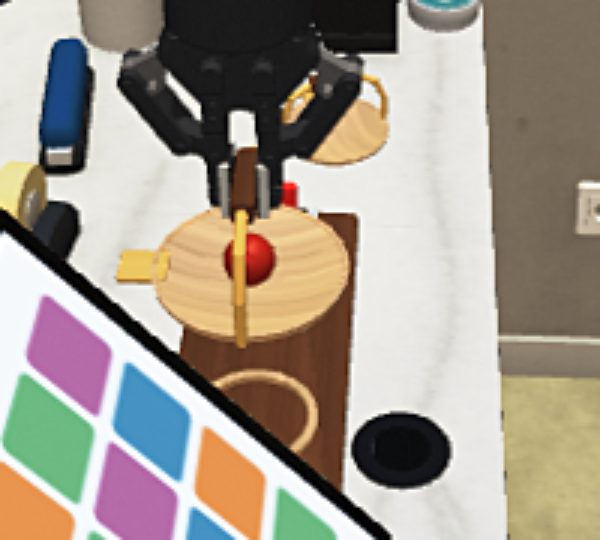

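The wrist view has the ball at (324,268) on the dish centre, the tab at (213,272) pointing along +x, and the keeper still open at (323,25). The side crop agrees: the ball is mid-hollow at (250,260), and the empty seat ring lies behind and below the raised dish.

```bash
python3 -c "
from station import ctrl
print(ctrl.finish_job())"
```

```text
the job is handed in; nothing more can be done
None
```

I handed the job in at about 13 s: the keeper is latched open, and the large dish is held still about 10 cm above its seat, turned a quarter turn anticlockwise and level, with the ball in the middle of its hollow.

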